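Find the full soap tin by weight and stock the sink basket

TASK

Three identical closed tins stand in a row on the blue mat; one is full of soap bars and the other two are all but empty. Lift each by its handle about 5 cm to feel its weight, one at a time from the robot's left to its right, setting each back upright where it stood before lifting the next. Then set the full one down (do not drop it) upright on the floor of the empty bay of the white basket, leaving the other two where they stood and everything else undisturbed.

Things in the scene. Friction and masses are not known exactly. Their poses are not given: they have to be found in the camera images.
- tin_left_center (a point): Centre of the left tin (the robot's left, largest y): half-way up its 126 mm overall height, on its axis. z is up, y lies along the handle bar, x across it. Level dark wooden bar handle over the lid: 64 mm long (along y), 16 mm wide, 16 mm high, its centre 55 mm above this point, 16 mm of free space below it between two thin posts.
- tin_middle_center (a point): Centre of the middle tin (between the others): half-way up its 126 mm overall height, on its axis. z is up, y lies along the handle bar, x across it. Level dark wooden bar handle over the lid: 64 mm long (along y), 16 mm wide, 16 mm high, its centre 55 mm above this point, 16 mm of free space below it between two thin posts.
- tin_right_center (a point): Centre of the right tin (the robot's right, smallest y): half-way up its 126 mm overall height, on its axis. z is up, y lies along the handle bar, x across it. Level dark wooden bar handle over the lid: 64 mm long (along y), 16 mm wide, 16 mm high, its centre 55 mm above this point, 16 mm of free space below it between two thin posts.
- tin_left: The left tin. Closed square cream tin with a teal band and a fixed ochre lid, 92 x 92 mm, 94 mm to the top of the lid, standing on the mat; origin at the centre of its underside. All three look alike. Weight hidden: all but empty 0.2 to 0.3 kg, full 0.6 to 0.9 kg.
- tin_middle: The middle tin. Closed square cream tin with a teal band and a fixed ochre lid, 92 x 92 mm, 94 mm to the top of the lid, standing on the mat; origin at the centre of its underside. All three look alike. Weight hidden: all but empty 0.2 to 0.3 kg, full 0.6 to 0.9 kg.
- tin_right: The right tin. Closed square cream tin with a teal band and a fixed ochre lid, 92 x 92 mm, 94 mm to the top of the lid, standing on the mat; origin at the centre of its underside. All three look alike. Weight hidden: all but empty 0.2 to 0.3 kg, full 0.6 to 0.9 kg.
- mat: Dark blue drying mat, 150 mm (x) x 420 mm (y), 6 mm thick, fixed to the counter; origin at the centre of its underside. The tins stand on it.
- basket: White open pierced basket, 250 mm (x) x 125 mm (y), 45 mm high, walls and floor 5 mm, fixed to the counter; origin at the centre of its underside. A 5 mm divider as high as the walls across its middle makes two bays; the far one (+x half) holds a soap bottle, the near one (-x half, nearer the robot) is empty.
- bay (a point): Centre of the floor of the empty bay, on the floor's upper surface, 5 mm above the counter. The bay is 117 mm (x) x 115 mm (y) inside, 40 mm deep; axes as the basket's.
- soap_bottle: Pale turquoise bottle with white cap, 60 mm wide, 160 mm tall, standing loose in the basket's far bay; origin at the centre of its underside. Leave alone.
- mug: Blue mug, 80 mm wide, 90 mm tall, beyond the mat; origin at the centre of its underside. Leave alone.
- jar: Amber jar with steel lid, 64 mm wide, 85 mm tall, beyond the left end of the mat; origin at the centre of its underside. Leave alone.
- dish_brush: Brush, 180 mm long, lying beyond the mat; origin at the underside of its middle. Leave alone.

How it is judged:
On the way, in this order (a step that is already met when the one before it is completed fails the run):
1. left tin lifted upright in the fingers, over 25 mm, the others standing (height (world z) of tin_left_center above 0.094 m and angle between tin_left_center's own z axis and vertical below 0.4 rad and contact force between the fingers and tin_left above 0.5 N and height (world z) of each of tin_middle_center, tin_right_center below 0.077 m and distance of each of tin_middle_center, tin_right_center from where it was at the start of the episode below 0.035 m and angle between each of tin_middle_center, tin_right_center's own z axis and vertical below 0.15 rad), for 0.2 s.
2. left tin back in place, middle tin lifted over 25 mm (height (world z) of tin_middle_center above 0.094 m and angle between tin_middle_center's own z axis and vertical below 0.4 rad and contact force between the fingers and tin_middle above 0.5 N and height (world z) of each of tin_left_center, tin_right_center below 0.077 m and distance of each of tin_left_center, tin_right_center from where it was at the start of the episode below 0.035 m and angle between each of tin_left_center, tin_right_center's own z axis and vertical below 0.15 rad), for 0.2 s.
3. left and middle tins in place, right tin lifted over 25 mm (height (world z) of tin_right_center above 0.094 m and angle between tin_right_center's own z axis and vertical below 0.4 rad and contact force between the fingers and tin_right above 0.5 N and height (world z) of each of tin_left_center, tin_middle_center below 0.077 m and distance of each of tin_left_center, tin_middle_center from where it was at the start of the episode below 0.035 m and angle between each of tin_left_center, tin_middle_center's own z axis and vertical below 0.15 rad), for 0.2 s.
At the end, for the whole second after the job is handed in: The full tin (its weight on the basket over 4.5 N) stands at rest and upright (within 0.1 rad) on the floor of the empty bay (centre within 25 mm each way, no more than 6 mm off the floor); the other two stand upright on the mat within 35 mm of where they stood at the start (((x of tin_left_center in the frame of bay between -0.025 and 0.025 m and y of tin_left_center in the frame of bay between -0.025 and 0.025 m and z of tin_left_center in the frame of bay below 0.069 m and angle between tin_left_center's own z axis and vertical below 0.1 rad and contact force between tin_left and basket above 4.5 N and linear speed of tin_left below 0.02 m/s and (height (world z) of tin_middle_center below 0.077 m and distance of tin_middle_center from where it was at the start of the episode below 0.035 m and angle between tin_middle_center's own z axis and vertical below 0.15 rad) and (height (world z) of tin_right_center below 0.077 m and distance of tin_right_center from where it was at the start of the episode below 0.035 m and angle between tin_right_center's own z axis and vertical below 0.15 rad)) or (x of tin_middle_center in the frame of bay between -0.025 and 0.025 m and y of tin_middle_center in the frame of bay between -0.025 and 0.025 m and z of tin_middle_center in the frame of bay below 0.069 m and angle between tin_middle_center's own z axis and vertical below 0.1 rad and contact force between tin_middle and basket above 4.5 N and linear speed of tin_middle below 0.02 m/s and (height (world z) of tin_left_center below 0.077 m and distance of tin_left_center from where it was at the start of the episode below 0.035 m and angle between tin_left_center's own z axis and vertical below 0.15 rad) and (height (world z) of tin_right_center below 0.077 m and distance of tin_right_center from where it was at the start of the episode below 0.035 m and angle between tin_right_center's own z axis and vertical below 0.15 rad)) or (x of tin_right_center in the frame of bay between -0.025 and 0.025 m and y of tin_right_center in the frame of bay between -0.025 and 0.025 m and z of tin_right_center in the frame of bay below 0.069 m and angle between tin_right_center's own z axis and vertical below 0.1 rad and contact force between tin_right and basket above 4.5 N and linear speed of tin_right below 0.02 m/s and (height (world z) of tin_left_center below 0.077 m and distance of tin_left_center from where it was at the start of the episode below 0.035 m and angle between tin_left_center's own z axis and vertical below 0.15 rad) and (height (world z) of tin_middle_center below 0.077 m and distance of tin_middle_center from where it was at the start of the episode below 0.035 m and angle between tin_middle_center's own z axis and vertical below 0.15 rad)))); the robot touches nothing.
It fails at once if a tin tipped over 0.6 rad (angle between any of tin_left_center, tin_middle_center, tin_right_center's own z axis and vertical above 0.6 rad).
It fails at once if a tin dropped (let go more than 20 mm above the mat, 21 mm above the basket's floor) ((height (world z) of tin_left_center above 0.089 m and contact force between the fingers and tin_left below 0.01 N) or (height (world z) of tin_middle_center above 0.089 m and contact force between the fingers and tin_middle below 0.01 N) or (height (world z) of tin_right_center above 0.089 m and contact force between the fingers and tin_right below 0.01 N)).
It fails at once if a bystander shifted over 40 mm or tipped (distance of any of soap_bottle, mug, jar, dish_brush from where it was at the start of the episode above 0.04 m or angle between any of soap_bottle, mug, jar, dish_brush's own z axis and vertical above 0.5 rad).
It also fails if it takes over 72 s, if anything falls off the work surface, if the arm or the gripper's body presses on something with over 40 N, if the wrist force passes 120 N, or if a joint passes its speed limit or range.

ROBOT

A 7-joint arm with a two-finger parallel gripper is mounted at the origin on the work surface. World frame = base frame: x ahead of the robot, y to its left, z up, the work surface at z = 0. Lengths are in m, angles in rad, forces in N, time in s.
With the tool pointing down it reaches from about 0.425 to 0.925 m from the base axis. Payload 6.8 kg.
Tool frame: the origin (TCP) lies between the finger pads; the fingertips stand finger_overhang ahead of it and the grasp point (between the pads) lies 6 mm ahead of it (finger_overhang is the distance from the TCP to the fingertips, in m); z points along the fingers, y is the line along which they close (so a half turn about z gives the same grasp; the last joint's range is limited). The gripper opens to 85 mm and grips with 20 to 120 N. Pads are 22 mm wide; open, the fingers measure 114 mm over their backs; the gripper's body (76 mm by 85 mm) begins 54 mm behind the grasp point. The pads swing forward as they close: fully open they stand 13 mm farther back than shut.
Start: joints at [-1.366, 0.477, 0.022, 1.555, -0.011, 1.109, -0.083], TCP at [0.208, 0.642, 0.256] pointing down, gripper open.
Joint ranges: [-2.96, 2.96], [-0.34, 2.1], [-1.41, 1.46], [0.24, 2.44], [-1.37, 4.51], [0.17, 1.92], [-2.96, 2.96]. Speed limits (rad/s): [2.39, 2.39, 3.14, 3.14, 3.14, 3.14, 3.14].

INTERFACE

Orientations are given as a unit quaternion [w, x, y, z].
In Python, from station import * gives the robot as it stands.
- The arm moves only by the tool drive_tool, never from a script. Its argument "increments" is a list of rows, each an object of numbers: "claw": the finger opening in m, from 0 to 0.0854; "dx", "dy", "dz": the shift along the tool's x, y, z in m; "wx", "wy", "wz": the turn, a rotation vector about the tool's x, y, z in degrees. A call has 1 to 20 rows; each row shifts and turns the commanded pose from where the row before left it, along the tool's axes as they then stand; what a row does not reach is not made up. A row lasts 1/8 s, in which the tool goes at most 62.5 mm and 10.7 degrees, less where a joint would pass 70% of its speed; a pose out of reach is approached as far as the arm can. A call with a gripper value outside its range is refused whole. The fingers move at their own pace and stop on an object; "newtons" is the grip in N (left out, the last holds). Time passes only in rows, so rows that do not move let the fingers close. It gives the time, the measured TCP pose, the force, the opening and the grip force at its end, in the units of the state.
- get_obs(): the state, without advancing time (a new reading comes with each control period).
- read_camera(name): name is "scene" or "top"; returns (picture, depth): 420x560x3 uint8, red, green, blue; 420x560 float32, m along the optical axis (not along the pixel's ray), 0 where there is no reading.
- calibration(name): a dict with "intrinsics" (3x3 intrinsics, pixels), "R" (3x3) and "t" (3): a world point X has camera coordinates R X + t. Camera axes: x right, y down, z forward; pixel columns grow to the right and rows downward; lengths in m; the calibration is good to about 2 mm. A picture is of the moment at which its call begins. calibration takes no time and is no camera call.
- hand_in(): hands the job in; it is judged then, once.
The state is a dict: "t": time; "q": joint angles; "joint_vel": joint speeds; "joint_torque": joint torques, N m; "eef_pos": TCP position; "tool_rot": TCP orientation; "contact_force": force on the tool from outside, world axes, zero at the start; "torque": the same for the moment, N m; "gripper_width": opening from 0.0 (shut) to 1.0 (fully open); "grasp_force": force on a finger pad.
Only numpy, scipy, OpenCV 4.12 (cv2) and the standard library are available. Lean on these libraries where they do the work, as an engineer would, in place of code of your own. Each camera call takes 0.05 s, during which the arm holds its last target. There are 200 camera calls.

## Working session

There is one attempt and no reset: what is moved stays moved. The work goes in short steps, Python scripts to look and compute and a tool call to move; the robot and the scene stay as the last step left them, time stands still between calls to the robot, and variables do not carry over. Pictures are saved under pics/ and viewed, at most 10 in all, crops included, and the job is handed in when it is done.

Besides the shell and the picture viewer there is one more tool, called by a JSON object that holds its "method" and its "body", one argument or row to a line. drive_tool: Moves the arm, as the interface text tells. Its arguments: {"type":"object","properties":{"increments":{"type":"array","items":{"type":"object","properties":{"claw":{"type":"number"},"dx":{"type":"number"},"dy":{"type":"number"},"dz":{"type":"number"},"wx":{"type":"number"},"wy":{"type":"number"},"wz":{"type":"number"}}}},"newtons":{"type":"number"}},"required":["increments"]}

```bash
ls; mkdir -p pics; python3 - <<'E'
from station import *
import cv2
o=get_obs();print(o)
for n in("scene","top"):
    p,d=read_camera(n);cv2.imwrite(f"pics/{n}0.png",p[:,:,::-1]);c=calibration(n);print(n,c)
try: print(finger_overhang)
except Exception as e: print(e)
E
```

```text
pics
{'t': 0.0, 'q': array([-1.36612371,  0.47783158,  0.02237355,  1.55644646, -0.01151514,
        1.10930462, -0.08311947]), 'joint_vel': array([ 2.88142586e-05, -8.56435508e-04, -6.09679949e-05,  3.01393261e-04,
        7.76020708e-04, -6.69548683e-04, -6.05269585e-04]), 'joint_torque': array([ 1.94736887e-03, -5.96459985e+01,  1.60811808e+00, -2.81196892e+01,
        1.21677914e-02,  9.21989704e-03, -6.13375249e-06]), 'eef_pos': array([0.20755472, 0.6417231 , 0.25530733]), 'tool_rot': array([-7.46360199e-05,  1.55766666e-01,  9.87793440e-01, -9.27708929e-04]), 'contact_force': array([ 0.34082229, -0.7266582 , -0.18991646]), 'torque': array([ 0.04351171,  0.00632246, -0.01374436]), 'grasp_force': 0.0, 'gripper_width': 1.004291596903151}
scene {'intrinsics': array([[529.67152013,   0.        , 275.05615443],
       [  0.        , 529.67152013, 198.44242239],
       [  0.        ,   0.        ,   1.        ]]), 'R': array([[-0.30373752,  0.95275446, -0.00157057],
       [ 0.65537153,  0.20773496, -0.7261779 ],
       [-0.69154297, -0.22159678, -0.68750505]]), 't': array([ 0.19501159, -0.34596705,  1.67756996])}
top {'intrinsics': array([[413.00576081,   0.        , 276.12746771],
       [  0.        , 413.00576081, 209.09288957],
       [  0.        ,   0.        ,   1.        ]]), 'R': array([[ 0.02833037, -0.99959208, -0.00361316],
       [-0.99055596, -0.02758881, -0.13430466],
       [ 0.1341502 ,  0.00738394, -0.9909335 ]]), 't': array([-0.00957312,  0.61726573,  0.95027281])}
0.025
```

View pics/scene0.png

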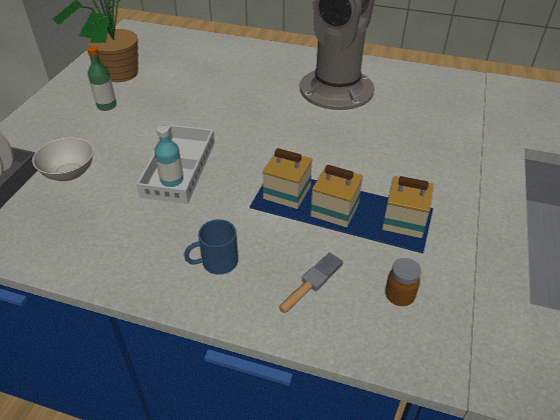

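View pics/top0.png

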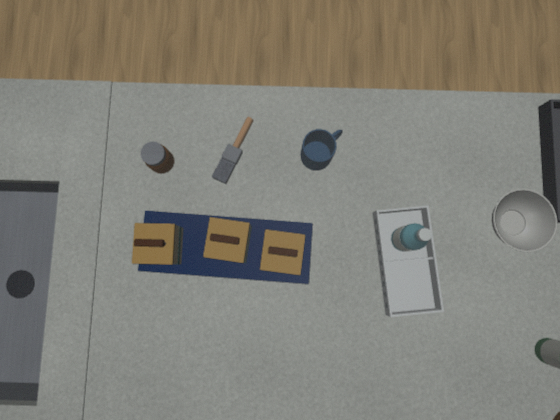

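The row of tins is at top-view pixels (150,243), (225,240) and (283,252). The empty bay is around (410,287), and the bottle, mug, brush and jar are clear of the row. Next I'll measure.

```bash
cat > h.py <<'E'
from station import *
import numpy as np, cv2
def cloud(n):
    p,d=read_camera(n);c=calibration(n);K=c["intrinsics"]
    v,u=np.mgrid[:420,:560]
    C=np.stack([(u-K[0,2])/K[0,0]*d,(v-K[1,2])/K[1,1]*d,d],-1)
    W=(C-c["t"])@c["R"]   # R^T (C-t)
    W[d==0]=np.nan
    return p,W
def rect(W,m):
    P=W[m]; (c,s,a)=cv2.minAreaRect(P[:,:2].astype(np.float32)); return np.round(c,4),np.round(s,4),round(a,1),np.round(np.median(P[:,2]),4),len(P)
def blobs(W,m,mn):
    n,l,s,_=cv2.connectedComponentsWithStats(m.astype(np.uint8))
    for i in range(1,n):
        if s[i,4]>=mn: print(s[i,:2],*rect(W,l==i))
E
python3 - <<'E'
from h import *
p,W=cloud("top");z=W[...,2]
x,y=W[...,0],W[...,1]
print("handles");blobs(W,(z>.12)&(z<.145)&(x<.75),30)
print("lids");blobs(W,(z>.09)&(z<.108)&(x<.75),200)
print("basket rim");blobs(W,(z>.035)&(z<.05)&(y<-.1),60)
m=(z>.0)&(z<.012)&(p.min(-1)>130)&(y<-.2)&(y>-.5);print("floor");blobs(W,m,200)
p,W=cloud("scene");z=W[...,2];x,y=W[...,0],W[...,1]
r=(y>-.2)&(y<.4)&(x>.35)&(x<.75)
print("scene handles");blobs(W,(z>.12)&(z<.145)&r,20)
print("scene lids");blobs(W,(z>.093)&(z<.108)&r,100)
print("rim");blobs(W,(z>.04)&(z<.05)&(y<-.2)&(y>-.5),40)
E
```

```text
handles
[409 228] [ 0.5543 -0.2997] [0.0382 0.0284] 15.3 0.1253 131
[210 234] [0.5372 0.1175] [0.0642 0.0159] 83.3 0.1306 224
[134 239] [0.5246 0.2811] [0.0154 0.0645] 1.0 0.1308 224
[268 247] [ 0.5134 -0.0097] [0.0634 0.0161] 84.2 0.131 219
lids
[204 218] [0.5372 0.1175] [0.0924 0.092 ] 83.4 0.0953 1438
[132 223] [0.5242 0.2811] [0.092  0.0923] 0.3 0.0953 1445
[260 230] [ 0.5133 -0.0101] [0.0919 0.092 ] 84.1 0.0953 1459
basket rim
[547 100] [ 0.7593 -0.6619] [0.0285 0.2991] 85.7 0.0452 642
[500 192] [ 0.6092 -0.5913] [0.1353 0.1079] 14.6 0.0427 491
[376 206] [ 0.5043 -0.3096] [0.2504 0.1271] 7.2 0.0433 1048
[543 340] [ 0.3062 -0.6278] [0.0279 0.0599] 73.6 0.0422 114
floor
[390  91] [ 0.8796 -0.3888] [0.1294 0.222 ] 0.7 0.0011 1089
[360 119] [ 0.7808 -0.2885] [0.2069 0.1391] 65.5 0.0011 952
[360 162] [ 0.7061 -0.2539] [0.0868 0.1017] 3.8 0.0012 366
[426 166] [ 0.6572 -0.4604] [0.1529 0.1267] 40.2 0.0011 717
[380 210] [ 0.566  -0.3073] [0.1178 0.1055] 7.3 0.0046 1196
[445 248] [ 0.4864 -0.4624] [0.0882 0.0867] 26.1 0.001 307
[386 260] [ 0.444  -0.3221] [0.1164 0.1059] 7.2 0.0044 2056
[452 281] [ 0.4037 -0.4641] [0.1073 0.0626] 11.5 0.001 271
[379 333] [ 0.2839 -0.3006] [0.0649 0.1063] 35.8 0.0011 314
[415 348] [ 0.2444 -0.3613] [0.1114 0.0539] 41.0 0.001 226
[411 388] [ 0.1737 -0.4003] [0.0691 0.1605] 1.8 0.0009 431
scene handles
[275 148] [ 0.5147 -0.0085] [0.0641 0.0221] 79.5 0.1301 209
[325 165] [0.5379 0.1188] [0.0639 0.0201] 81.6 0.1299 231
[399 176] [0.5243 0.2821] [0.02   0.0632] 0.8 0.1298 248
scene lids
[263 155] [ 0.5159 -0.0085] [0.0934 0.0964] 86.6 0.0962 749
[313 166] [0.5375 0.1185] [0.0925 0.0962] 83.5 0.096 817
[388 176] [0.5253 0.2823] [0.0955 0.0917] 0.3 0.096 898
rim
[235   2] [-0.4145 -0.35  ] [0.0273 0.2974] 0.2 0.0449 177
[137 125] [ 0.5047 -0.3092] [0.2598 0.1288] 7.1 0.0443 523
[158 167] [ 0.5719 -0.2947] [0.0293 0.0599] 32.3 0.0454 74
```

{"method": "drive_tool", "body": {
  "increments": [
    {"wz":8.9,"claw":0.045},
    {"wz":8.9,"claw":0.045},
    {"wz":8.9,"claw":0.045},
    {"wz":8.9,"claw":0.045},
    {"wz":8.9,"claw":0.045},
    {"wz":8.9,"claw":0.045},
    {"wz":8.9,"claw":0.045},
    {"wz":8.9,"claw":0.045},
    {"dx":-0.0365,"dy":0.0311},
    {"dx":-0.0365,"dy":0.0311},
    {"dx":-0.0365,"dy":0.0311},
    {"dx":-0.0365,"dy":0.0311},
    {"dx":-0.0365,"dy":0.0311},
    {"dx":-0.0365,"dy":0.0311},
    {"dx":-0.0365,"dy":0.0311},
    {"dx":-0.0365,"dy":0.0311},
    {"dx":-0.0365,"dy":0.0311},
    {"dx":-0.0365,"dy":0.0311}
  ],
  "newtons": 60
}}

```text
schema error: expected keys claw, dx, dy, dz, wx, wy, wz
```

```bash
cat >> h.py <<'E'
def goto(x,y,z,yaw):
    "tool-axis shift to world point, and wz in deg so tool y lies at yaw"
    from scipy.spatial.transform import Rotation as Ro
    o=get_obs();q=o["tool_rot"];R=Ro.from_quat([q[1],q[2],q[3],q[0]]).as_matrix()
    ya=np.degrees(np.arctan2(R[1,1],R[0,1]))
    print("t",round(o["t"],2),"pos",o["eef_pos"].round(4),"yaw",ya.round(2),"tilt",R[:,2].round(3),"claw",round(o["gripper_width"]*.0854,4),"grip",round(float(o["grasp_force"]),1),"F",o["contact_force"].round(2))
    print("shift",(R.T@(np.array([x,y,z])-o["eef_pos"])).round(4),"wz",round(ya-yaw,2))
E
python3 - <<'E'
from h import *
goto(.5243,.2815,.136,.6);print(finger_overhang)
p,W=cloud("scene");cv2.imwrite("pics/s1.png",cv2.resize(p[100:300,250:560,::-1],None,fx=2,fy=2))
E
```

```text
t 0.2 pos [0.2076 0.642  0.2557] yaw 72.08 tilt [-0.    -0.001 -1.   ] claw 0.085 grip 0.0 F [-0.64  0.29 -0.18]
shift [-0.4122 -0.2454  0.12  ] wz 71.48
0.025
```

View pics/s1.png

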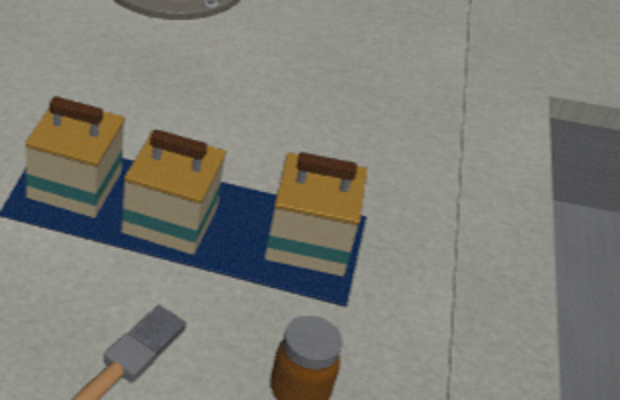

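The arm did not move, because every row needs all seven keys. The picture shows the same scene as before: tins with dark bars at crop pixels (75,110), (178,143) and (326,165).

{"method": "drive_tool", "body": {
  "increments": [
    {"claw":0.045,"dx":0,"dy":0,"dz":0,"wx":0,"wy":0,"wz":8.9},
    {"claw":0.045,"dx":0,"dy":0,"dz":0,"wx":0,"wy":0,"wz":8.9},
    {"claw":0.045,"dx":0,"dy":0,"dz":0,"wx":0,"wy":0,"wz":8.9},
    {"claw":0.045,"dx":0,"dy":0,"dz":0,"wx":0,"wy":0,"wz":8.9},
    {"claw":0.045,"dx":0,"dy":0,"dz":0,"wx":0,"wy":0,"wz":8.9},
    {"claw":0.045,"dx":0,"dy":0,"dz":0,"wx":0,"wy":0,"wz":8.9},
    {"claw":0.045,"dx":0,"dy":0,"dz":0,"wx":0,"wy":0,"wz":8.9},
    {"claw":0.045,"dx":0,"dy":0,"dz":0,"wx":0,"wy":0,"wz":8.9},
    {"claw":0.045,"dx":-0.0365,"dy":0.0311,"dz":0,"wx":0,"wy":0,"wz":0},
    {"claw":0.045,"dx":-0.0365,"dy":0.0311,"dz":0,"wx":0,"wy":0,"wz":0},
    {"claw":0.045,"dx":-0.0365,"dy":0.0311,"dz":0,"wx":0,"wy":0,"wz":0},
    {"claw":0.045,"dx":-0.0365,"dy":0.0311,"dz":0,"wx":0,"wy":0,"wz":0},
    {"claw":0.045,"dx":-0.0365,"dy":0.0311,"dz":0,"wx":0,"wy":0,"wz":0},
    {"claw":0.045,"dx":-0.0365,"dy":0.0311,"dz":0,"wx":0,"wy":0,"wz":0},
    {"claw":0.045,"dx":-0.0365,"dy":0.0311,"dz":0,"wx":0,"wy":0,"wz":0},
    {"claw":0.045,"dx":-0.0365,"dy":0.0311,"dz":0,"wx":0,"wy":0,"wz":0},
    {"claw":0.045,"dx":-0.0365,"dy":0.0311,"dz":0,"wx":0,"wy":0,"wz":0},
    {"claw":0.045,"dx":-0.0365,"dy":0.0311,"dz":0,"wx":0,"wy":0,"wz":0},
    {"claw":0.045,"dx":0,"dy":0,"dz":0,"wx":0,"wy":0,"wz":0},
    {"claw":0.045,"dx":0,"dy":0,"dz":0,"wx":0,"wy":0,"wz":0}
  ],
  "newtons": 60
}}

```text
t: 2.75
eef_pos: [0.5238, 0.2826, 0.2561]
tool_rot: [-0.0, 0.702, 0.713, -0.0]
contact_force: [-0.8, 0.4, 0.4]
gripper_width: 0.524
grasp_force: 0.0
```

```bash
python3 - <<'E'
from h import *
goto(.5243,.2815,.136,.6);print(finger_overhang)
p,W=cloud("scene");cv2.imwrite("pics/s2.png",cv2.resize(p[50:250,300:560,::-1],None,fx=3,fy=3))
z=W[...,2];r=(W[...,0]>.42)&(W[...,0]<.63)&(W[...,1]>.22)&(W[...,1]<.34)&(z>.15)
print(len(z[r]),np.sort(z[r])[:8].round(3)); 
E
```

```text
t 2.75 pos [0.5238 0.2826 0.2561] yaw 0.89 tilt [-0.001  0.    -1.   ] claw 0.0448 grip 0.0 F [-0.81  0.42  0.39]
shift [-0.0012  0.0005  0.1201] wz 0.29
0.025
5549 [0.234 0.234 0.234 0.234 0.235 0.235 0.235 0.236]
```

View pics/s2.png

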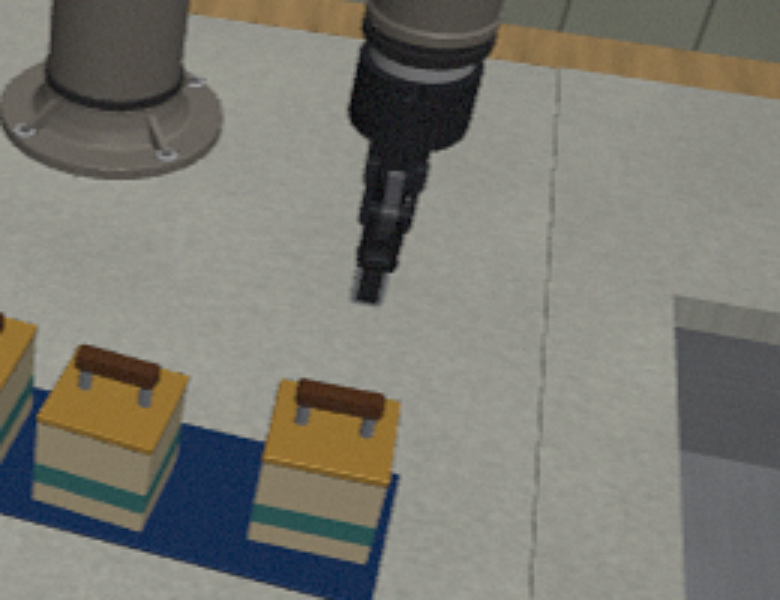

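The gripper hangs above the left tin's bar: fingertips at crop (368,297), bar at (340,398). Their lowest measured z is 0.234, which agrees with the overhang. I'll descend and close.

{"method": "drive_tool", "body": {
  "increments": [
    {"claw":0.045,"dx":-0.001,"dy":0.0005,"dz":0.025,"wx":0,"wy":0,"wz":0.3},
    {"claw":0.045,"dx":0,"dy":0,"dz":0.025,"wx":0,"wy":0,"wz":0},
    {"claw":0.045,"dx":0,"dy":0,"dz":0.025,"wx":0,"wy":0,"wz":0},
    {"claw":0.045,"dx":0,"dy":0,"dz":0.02,"wx":0,"wy":0,"wz":0},
    {"claw":0.045,"dx":0,"dy":0,"dz":0.015,"wx":0,"wy":0,"wz":0},
    {"claw":0.045,"dx":0,"dy":0,"dz":0.01,"wx":0,"wy":0,"wz":0},
    {"claw":0.045,"dx":0,"dy":0,"dz":0.004,"wx":0,"wy":0,"wz":0},
    {"claw":0.045,"dx":0,"dy":0,"dz":0,"wx":0,"wy":0,"wz":0},
    {"claw":0.0,"dx":0,"dy":0,"dz":0,"wx":0,"wy":0,"wz":0},
    {"claw":0.0,"dx":0,"dy":0,"dz":0,"wx":0,"wy":0,"wz":0},
    {"claw":0.0,"dx":0,"dy":0,"dz":0,"wx":0,"wy":0,"wz":0},
    {"claw":0.0,"dx":0,"dy":0,"dz":0,"wx":0,"wy":0,"wz":0},
    {"claw":0.0,"dx":0,"dy":0,"dz":0,"wx":0,"wy":0,"wz":0},
    {"claw":0.0,"dx":0,"dy":0,"dz":0,"wx":0,"wy":0,"wz":0}
  ],
  "newtons": 60
}}

```text
t: 4.55
eef_pos: [0.5254, 0.2812, 0.133]
tool_rot: [0.0, 0.704, 0.711, 0.001]
contact_force: [0.4, -1.1, 5.2]
gripper_width: 0.175
grasp_force: 60.4
```

Gripped at 15 mm, 60 N. Lifting 50 mm slowly, then holding.

{"method": "drive_tool", "body": {
  "increments": [
    {"claw":0.0,"dx":0,"dy":0,"dz":-0.005,"wx":0,"wy":0,"wz":0},
    {"claw":0.0,"dx":0,"dy":0,"dz":-0.01,"wx":0,"wy":0,"wz":0},
    {"claw":0.0,"dx":0,"dy":0,"dz":-0.01,"wx":0,"wy":0,"wz":0},
    {"claw":0.0,"dx":0,"dy":0,"dz":-0.01,"wx":0,"wy":0,"wz":0},
    {"claw":0.0,"dx":0,"dy":0,"dz":-0.01,"wx":0,"wy":0,"wz":0},
    {"claw":0.0,"dx":0,"dy":0,"dz":-0.005,"wx":0,"wy":0,"wz":0},
    {"claw":0.0,"dx":0,"dy":0,"dz":0,"wx":0,"wy":0,"wz":0},
    {"claw":0.0,"dx":0,"dy":0,"dz":0,"wx":0,"wy":0,"wz":0},
    {"claw":0.0,"dx":0,"dy":0,"dz":0,"wx":0,"wy":0,"wz":0},
    {"claw":0.0,"dx":0,"dy":0,"dz":0,"wx":0,"wy":0,"wz":0},
    {"claw":0.0,"dx":0,"dy":0,"dz":0,"wx":0,"wy":0,"wz":0}
  ]
}}

```text
t: 5.92
eef_pos: [0.5248, 0.281, 0.1822]
tool_rot: [-0.0, 0.704, 0.711, -0.0]
contact_force: [-0.3, -0.2, -7.8]
gripper_width: 0.174
grasp_force: 58.8
```

```bash
python3 - <<'E'
from h import *
goto(.5243,.2815,.132,.6)
for n in("top","scene"):
    p,W=cloud(n);cv2.imwrite(f"pics/{n}_lift1.png",cv2.resize(p[50:250,300:560,::-1],None,fx=3,fy=3))
for i in range(3): read_camera("top");print(get_obs()["contact_force"].round(2))
E
```

```text
t 5.92 pos [0.5248 0.281  0.1822] yaw 0.57 tilt [-0. -0. -1.] claw 0.0149 grip 58.8 F [-0.26 -0.21 -7.8 ]
shift [ 0.0005 -0.0004  0.0502] wz -0.03
[-0.28 -0.17 -8.51]
[-0.14  0.24 -8.14]
[-0.73  0.72 -7.77]
```

View pics/scene_lift1.png

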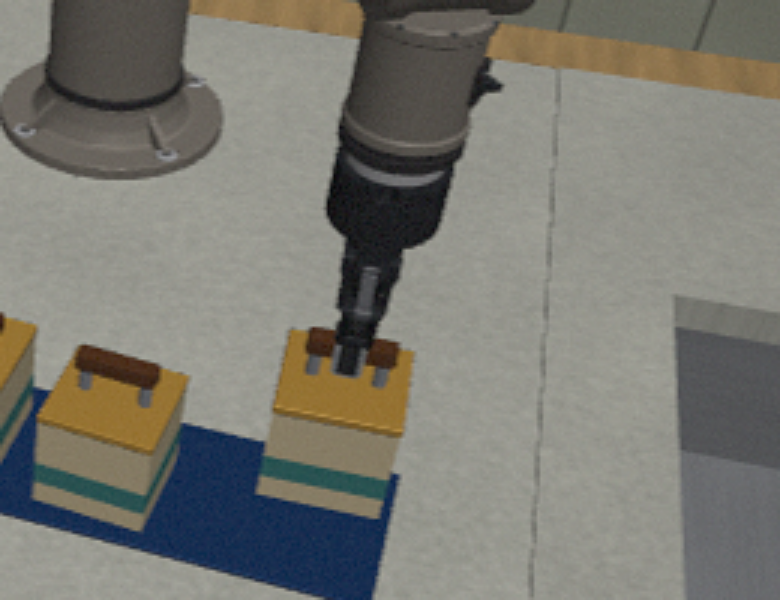

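The left tin hangs upright in the fingers, its bar at crop (350,350), about 50 mm off the mat. It weighs about 8 N, so it is the full one. I'll set it back, open, and rise.

{"method": "drive_tool", "body": {
  "increments": [
    {"claw":0.0,"dx":0,"dy":0,"dz":0.01,"wx":0,"wy":0,"wz":0},
    {"claw":0.0,"dx":0,"dy":0,"dz":0.01,"wx":0,"wy":0,"wz":0},
    {"claw":0.0,"dx":0,"dy":0,"dz":0.01,"wx":0,"wy":0,"wz":0},
    {"claw":0.0,"dx":0,"dy":0,"dz":0.01,"wx":0,"wy":0,"wz":0},
    {"claw":0.0,"dx":0,"dy":0,"dz":0.005,"wx":0,"wy":0,"wz":0},
    {"claw":0.0,"dx":0,"dy":0,"dz":0.003,"wx":0,"wy":0,"wz":0},
    {"claw":0.0,"dx":0,"dy":0,"dz":0.002,"wx":0,"wy":0,"wz":0},
    {"claw":0.0,"dx":0,"dy":0,"dz":0,"wx":0,"wy":0,"wz":0},
    {"claw":0.0,"dx":0,"dy":0,"dz":0,"wx":0,"wy":0,"wz":0},
    {"claw":0.0,"dx":0,"dy":0,"dz":0,"wx":0,"wy":0,"wz":0}
  ]
}}

```text
t: 7.42
eef_pos: [0.5249, 0.281, 0.1331]
tool_rot: [-0.0, 0.704, 0.711, 0.0]
contact_force: [-4.9, -3.5, 5.2]
gripper_width: 0.175
grasp_force: 60.7
```

Back on the mat, with contact pushing up at 5 N. I'll open, rise and go over the middle tin, turning to its yaw.

{"method": "drive_tool", "body": {
  "increments": [
    {"claw":0.045,"dx":0,"dy":0,"dz":0,"wx":0,"wy":0,"wz":0},
    {"claw":0.045,"dx":0,"dy":0,"dz":0,"wx":0,"wy":0,"wz":0},
    {"claw":0.045,"dx":0,"dy":0,"dz":0,"wx":0,"wy":0,"wz":0},
    {"claw":0.045,"dx":0,"dy":0,"dz":-0.02,"wx":0,"wy":0,"wz":0},
    {"claw":0.045,"dx":0,"dy":0,"dz":-0.03,"wx":0,"wy":0,"wz":0},
    {"claw":0.045,"dx":0,"dy":0,"dz":-0.03,"wx":0,"wy":0,"wz":0},
    {"claw":0.045,"dx":-0.0326,"dy":0.0022,"dz":0,"wx":0,"wy":0,"wz":0},
    {"claw":0.045,"dx":-0.0326,"dy":0.0022,"dz":0,"wx":0,"wy":0,"wz":0},
    {"claw":0.045,"dx":-0.0326,"dy":0.0022,"dz":0,"wx":0,"wy":0,"wz":0},
    {"claw":0.045,"dx":-0.0326,"dy":0.0022,"dz":0,"wx":0,"wy":0,"wz":0},
    {"claw":0.045,"dx":-0.0326,"dy":0.0022,"dz":0,"wx":0,"wy":0,"wz":0},
    {"claw":0.045,"dx":0,"dy":0,"dz":0,"wx":0,"wy":0,"wz":7.2},
    {"claw":0.045,"dx":0,"dy":0,"dz":0,"wx":0,"wy":0,"wz":0},
    {"claw":0.045,"dx":0,"dy":0,"dz":0,"wx":0,"wy":0,"wz":0}
  ]
}}

```text
t: 9.18
eef_pos: [0.5374, 0.1189, 0.2123]
tool_rot: [-0.0, 0.746, 0.666, 0.0]
contact_force: [-0.7, 0.6, 0.6]
gripper_width: 0.526
grasp_force: 0.0
```

```bash
python3 - <<'E'
from h import *
goto(.5375,.118,.132,-6.6)
p,W=cloud("scene");z=W[...,2];x,y=W[...,0],W[...,1]
r=(y>-.2)&(y<.4)&(x>.35)&(x<.75)
blobs(W,(z>.12)&(z<.145)&r,20);blobs(W,(z>.093)&(z<.108)&r,100)
E
```

```text
t 9.18 pos [0.5374 0.1189 0.2123] yaw -6.43 tilt [ 0.  0. -1.] claw 0.0449 grip 0.0 F [-0.73  0.57  0.63]
shift [-0.0009  0.0001  0.0803] wz 0.17
[275 148] [ 0.5142 -0.0086] [0.0639 0.0213] 83.6 0.1296 210
[325 165] [0.5382 0.1188] [0.0632 0.021 ] 83.7 0.1301 227
[399 176] [0.5256 0.2824] [0.0634 0.0207] 87.5 0.1301 246
[263 155] [ 0.5157 -0.009 ] [0.0925 0.0963] 84.7 0.096 740
[313 166] [0.5382 0.1185] [0.0922 0.095 ] 82.8 0.096 808
[388 176] [0.5247 0.282 ] [0.0947 0.0931] 1.6 0.096 895
```

Left tin is back in place. I'll grasp and lift the middle tin.

{"method": "drive_tool", "body": {
  "increments": [
    {"claw":0.045,"dx":0,"dy":0,"dz":0.025,"wx":0,"wy":0,"wz":0},
    {"claw":0.045,"dx":0,"dy":0,"dz":0.025,"wx":0,"wy":0,"wz":0},
    {"claw":0.045,"dx":0,"dy":0,"dz":0.015,"wx":0,"wy":0,"wz":0},
    {"claw":0.045,"dx":0,"dy":0,"dz":0.01,"wx":0,"wy":0,"wz":0},
    {"claw":0.045,"dx":0,"dy":0,"dz":0.005,"wx":0,"wy":0,"wz":0},
    {"claw":0.045,"dx":0,"dy":0,"dz":0,"wx":0,"wy":0,"wz":0},
    {"claw":0.0,"dx":0,"dy":0,"dz":0,"wx":0,"wy":0,"wz":0},
    {"claw":0.0,"dx":0,"dy":0,"dz":0,"wx":0,"wy":0,"wz":0},
    {"claw":0.0,"dx":0,"dy":0,"dz":0,"wx":0,"wy":0,"wz":0},
    {"claw":0.0,"dx":0,"dy":0,"dz":0,"wx":0,"wy":0,"wz":0},
    {"claw":0.0,"dx":0,"dy":0,"dz":0,"wx":0,"wy":0,"wz":0}
  ]
}}

```text
t: 10.6
eef_pos: [0.5383, 0.1183, 0.1329]
tool_rot: [0.0, 0.747, 0.665, 0.001]
contact_force: [2.7, -0.5, 5.8]
gripper_width: 0.175
grasp_force: 60.5
```

{"method": "drive_tool", "body": {
  "increments": [
    {"claw":0.0,"dx":0,"dy":0,"dz":-0.005,"wx":0,"wy":0,"wz":0},
    {"claw":0.0,"dx":0,"dy":0,"dz":-0.01,"wx":0,"wy":0,"wz":0},
    {"claw":0.0,"dx":0,"dy":0,"dz":-0.01,"wx":0,"wy":0,"wz":0},
    {"claw":0.0,"dx":0,"dy":0,"dz":-0.01,"wx":0,"wy":0,"wz":0},
    {"claw":0.0,"dx":0,"dy":0,"dz":-0.01,"wx":0,"wy":0,"wz":0},
    {"claw":0.0,"dx":0,"dy":0,"dz":-0.005,"wx":0,"wy":0,"wz":0},
    {"claw":0.0,"dx":0,"dy":0,"dz":0,"wx":0,"wy":0,"wz":0},
    {"claw":0.0,"dx":0,"dy":0,"dz":0,"wx":0,"wy":0,"wz":0},
    {"claw":0.0,"dx":0,"dy":0,"dz":0,"wx":0,"wy":0,"wz":0},
    {"claw":0.0,"dx":0,"dy":0,"dz":0,"wx":0,"wy":0,"wz":0},
    {"claw":0.0,"dx":0,"dy":0,"dz":0,"wx":0,"wy":0,"wz":0}
  ]
}}

```text
t: 11.98
eef_pos: [0.5374, 0.1182, 0.1822]
tool_rot: [-0.0, 0.747, 0.665, -0.0]
contact_force: [-0.7, -1.0, -2.5]
gripper_width: 0.172
grasp_force: 59.4
```

```bash
python3 - <<'E'
from h import *
goto(.5375,.118,.132,-6.6)
p,W=cloud("scene");z=W[...,2];x,y=W[...,0],W[...,1]
r=(y>-.2)&(y<.4)&(x>.35)&(x<.75)
blobs(W,(z>.137)&(z<.158)&r&(p[...,0]>1.8*p[...,2]),100);blobs(W,(z>.093)&(z<.108)&r,100)
E
```

```text
t 11.97 pos [0.5374 0.1182 0.1822] yaw -6.63 tilt [-0. -0. -1.] claw 0.0147 grip 59.4 F [-0.69 -0.96 -2.55]
shift [-0.0001  0.0002  0.0502] wz -0.03
[314 151] [0.5377 0.1177] [0.0919 0.0959] 84.1 0.145 824
[263 155] [ 0.5143 -0.0087] [0.0918 0.0964] 84.2 0.096 746
[313 172] [0.5612 0.1362] [0.0646 0.1256] 36.3 0.1003 237
[388 176] [0.5243 0.282 ] [0.0974 0.0917] 1.1 0.096 885
```

The middle tin is level, its lid at 0.145, and weighs about 2.5 N, so it is light. I'll set it back and go to the right tin.

{"method": "drive_tool", "body": {
  "increments": [
    {"claw":0.0,"dx":0,"dy":0,"dz":0.01,"wx":0,"wy":0,"wz":0},
    {"claw":0.0,"dx":0,"dy":0,"dz":0.01,"wx":0,"wy":0,"wz":0},
    {"claw":0.0,"dx":0,"dy":0,"dz":0.01,"wx":0,"wy":0,"wz":0},
    {"claw":0.0,"dx":0,"dy":0,"dz":0.01,"wx":0,"wy":0,"wz":0},
    {"claw":0.0,"dx":0,"dy":0,"dz":0.005,"wx":0,"wy":0,"wz":0},
    {"claw":0.0,"dx":0,"dy":0,"dz":0.003,"wx":0,"wy":0,"wz":0},
    {"claw":0.0,"dx":0,"dy":0,"dz":0.002,"wx":0,"wy":0,"wz":0},
    {"claw":0.0,"dx":0,"dy":0,"dz":0,"wx":0,"wy":0,"wz":0},
    {"claw":0.0,"dx":0,"dy":0,"dz":0,"wx":0,"wy":0,"wz":0},
    {"claw":0.0,"dx":0,"dy":0,"dz":0,"wx":0,"wy":0,"wz":0}
  ]
}}

```text
t: 13.28
eef_pos: [0.5378, 0.1181, 0.1329]
tool_rot: [0.0, 0.747, 0.665, 0.0]
contact_force: [-0.4, -1.9, 5.2]
gripper_width: 0.175
grasp_force: 60.4
```

{"method": "drive_tool", "body": {
  "increments": [
    {"claw":0.045,"dx":0,"dy":0,"dz":0,"wx":0,"wy":0,"wz":0},
    {"claw":0.045,"dx":0,"dy":0,"dz":0,"wx":0,"wy":0,"wz":0},
    {"claw":0.045,"dx":0,"dy":0,"dz":0,"wx":0,"wy":0,"wz":0},
    {"claw":0.045,"dx":0,"dy":0,"dz":-0.02,"wx":0,"wy":0,"wz":0},
    {"claw":0.045,"dx":0,"dy":0,"dz":-0.03,"wx":0,"wy":0,"wz":0},
    {"claw":0.045,"dx":0,"dy":0,"dz":-0.03,"wx":0,"wy":0,"wz":0},
    {"claw":0.045,"dx":-0.0324,"dy":-0.0021,"dz":0,"wx":0,"wy":0,"wz":0},
    {"claw":0.045,"dx":-0.0324,"dy":-0.0021,"dz":0,"wx":0,"wy":0,"wz":0},
    {"claw":0.045,"dx":-0.0324,"dy":-0.0021,"dz":0,"wx":0,"wy":0,"wz":0},
    {"claw":0.045,"dx":-0.0324,"dy":-0.0021,"dz":0,"wx":0,"wy":0,"wz":0},
    {"claw":0.045,"dx":0,"dy":0,"dz":0,"wx":0,"wy":0,"wz":-0.8},
    {"claw":0.045,"dx":0,"dy":0,"dz":0,"wx":0,"wy":0,"wz":0},
    {"claw":0.045,"dx":0,"dy":0,"dz":0,"wx":0,"wy":0,"wz":0}
  ]
}}

```text
t: 14.9
eef_pos: [0.5143, -0.0084, 0.2122]
tool_rot: [-0.0, 0.742, 0.671, 0.0]
contact_force: [0.3, 1.1, -0.3]
gripper_width: 0.527
grasp_force: 0.0
```

```bash
python3 - <<'E'
from h import *
goto(.514,-.0093,.132,-5.8)
p,W=cloud("scene");z=W[...,2];x,y=W[...,0],W[...,1]
r=(y>-.2)&(y<.4)&(x>.35)&(x<.75)
blobs(W,(z>.093)&(z<.108)&r,100)
E
```

```text
t 14.9 pos [ 0.5143 -0.0084  0.2122] yaw -5.72 tilt [-0.  0. -1.] claw 0.045 grip 0.0 F [ 0.31  1.13 -0.3 ]
shift [-0.001  -0.0002  0.0802] wz 0.08
[263 155] [ 0.5151 -0.0084] [0.0931 0.096 ] 83.6 0.0961 733
[313 165] [0.5398 0.1179] [0.0924 0.0963] 83.2 0.0959 824
[388 176] [0.5252 0.2822] [0.0959 0.0919] 0.4 0.096 872
```

{"method": "drive_tool", "body": {
  "increments": [
    {"claw":0.045,"dx":0,"dy":0,"dz":0.025,"wx":0,"wy":0,"wz":0},
    {"claw":0.045,"dx":0,"dy":0,"dz":0.025,"wx":0,"wy":0,"wz":0},
    {"claw":0.045,"dx":0,"dy":0,"dz":0.015,"wx":0,"wy":0,"wz":0},
    {"claw":0.045,"dx":0,"dy":0,"dz":0.01,"wx":0,"wy":0,"wz":0},
    {"claw":0.045,"dx":0,"dy":0,"dz":0.005,"wx":0,"wy":0,"wz":0},
    {"claw":0.045,"dx":0,"dy":0,"dz":0,"wx":0,"wy":0,"wz":0},
    {"claw":0.0,"dx":0,"dy":0,"dz":0,"wx":0,"wy":0,"wz":0},
    {"claw":0.0,"dx":0,"dy":0,"dz":0,"wx":0,"wy":0,"wz":0},
    {"claw":0.0,"dx":0,"dy":0,"dz":0,"wx":0,"wy":0,"wz":0},
    {"claw":0.0,"dx":0,"dy":0,"dz":0,"wx":0,"wy":0,"wz":0},
    {"claw":0.0,"dx":0,"dy":0,"dz":0,"wx":0,"wy":0,"wz":0}
  ]
}}

```text
t: 16.32
eef_pos: [0.5147, -0.0096, 0.133]
tool_rot: [0.0, 0.742, 0.67, 0.001]
contact_force: [-1.6, -0.1, 7.3]
gripper_width: 0.177
grasp_force: 59.8
```

{"method": "drive_tool", "body": {
  "increments": [
    {"claw":0.0,"dx":0,"dy":0,"dz":-0.005,"wx":0,"wy":0,"wz":0},
    {"claw":0.0,"dx":0,"dy":0,"dz":-0.01,"wx":0,"wy":0,"wz":0},
    {"claw":0.0,"dx":0,"dy":0,"dz":-0.01,"wx":0,"wy":0,"wz":0},
    {"claw":0.0,"dx":0,"dy":0,"dz":-0.01,"wx":0,"wy":0,"wz":0},
    {"claw":0.0,"dx":0,"dy":0,"dz":-0.01,"wx":0,"wy":0,"wz":0},
    {"claw":0.0,"dx":0,"dy":0,"dz":-0.005,"wx":0,"wy":0,"wz":0},
    {"claw":0.0,"dx":0,"dy":0,"dz":0,"wx":0,"wy":0,"wz":0},
    {"claw":0.0,"dx":0,"dy":0,"dz":0,"wx":0,"wy":0,"wz":0},
    {"claw":0.0,"dx":0,"dy":0,"dz":0,"wx":0,"wy":0,"wz":0},
    {"claw":0.0,"dx":0,"dy":0,"dz":0,"wx":0,"wy":0,"wz":0},
    {"claw":0.0,"dx":0,"dy":0,"dz":0,"wx":0,"wy":0,"wz":0}
  ]
}}

```text
t: 17.7
eef_pos: [0.514, -0.0096, 0.1822]
tool_rot: [-0.0, 0.742, 0.67, -0.0]
contact_force: [0.5, -0.0, -2.8]
gripper_width: 0.172
grasp_force: 58.6
```

```bash
python3 - <<'E'
from h import *
goto(.5375,.118,.132,-6.6)
p,W=cloud("scene");z=W[...,2];x,y=W[...,0],W[...,1]
r=(y>-.2)&(y<.4)&(x>.35)&(x<.75)
blobs(W,(z>.137)&(z<.158)&r&(p[...,0]>1.8*p[...,2]),100);blobs(W,(z>.093)&(z<.108)&r,100)
E
```

```text
t 17.7 pos [ 0.514  -0.0096  0.1822] yaw -5.83 tilt [-0. -0. -1.] claw 0.0147 grip 58.6 F [ 0.53 -0.04 -2.79]
shift [0.1293 0.0104 0.0501] wz 0.77
[263 138] [ 0.5136 -0.009 ] [0.0913 0.0952] 84.1 0.145 747
[263 155] [0.5373 0.0099] [0.0664 0.1274] 38.2 0.0999 251
[313 166] [0.5388 0.1182] [0.0926 0.0952] 83.7 0.0959 819
[388 176] [0.525  0.2821] [0.0948 0.0918] 0.4 0.0959 875
```

The right tin is also light, at about 2.8 N, so the left tin is the full one. I'll set the right tin back and return to the left one.

{"method": "drive_tool", "body": {
  "increments": [
    {"claw":0.0,"dx":0,"dy":0,"dz":0.01,"wx":0,"wy":0,"wz":0},
    {"claw":0.0,"dx":0,"dy":0,"dz":0.01,"wx":0,"wy":0,"wz":0},
    {"claw":0.0,"dx":0,"dy":0,"dz":0.01,"wx":0,"wy":0,"wz":0},
    {"claw":0.0,"dx":0,"dy":0,"dz":0.01,"wx":0,"wy":0,"wz":0},
    {"claw":0.0,"dx":0,"dy":0,"dz":0.005,"wx":0,"wy":0,"wz":0},
    {"claw":0.0,"dx":0,"dy":0,"dz":0.003,"wx":0,"wy":0,"wz":0},
    {"claw":0.0,"dx":0,"dy":0,"dz":0.002,"wx":0,"wy":0,"wz":0},
    {"claw":0.0,"dx":0,"dy":0,"dz":0,"wx":0,"wy":0,"wz":0},
    {"claw":0.0,"dx":0,"dy":0,"dz":0,"wx":0,"wy":0,"wz":0},
    {"claw":0.0,"dx":0,"dy":0,"dz":0,"wx":0,"wy":0,"wz":0}
  ]
}}

```text
t: 19.0
eef_pos: [0.5142, -0.0097, 0.133]
tool_rot: [-0.0, 0.742, 0.67, 0.0]
contact_force: [-3.3, -0.6, 6.8]
gripper_width: 0.17
grasp_force: 59.7
```

{"method": "drive_tool", "body": {
  "increments": [
    {"claw":0.045,"dx":0,"dy":0,"dz":0,"wx":0,"wy":0,"wz":0},
    {"claw":0.045,"dx":0,"dy":0,"dz":0,"wx":0,"wy":0,"wz":0},
    {"claw":0.045,"dx":0,"dy":0,"dz":0,"wx":0,"wy":0,"wz":0},
    {"claw":0.045,"dx":0,"dy":0,"dz":-0.02,"wx":0,"wy":0,"wz":0},
    {"claw":0.045,"dx":0,"dy":0,"dz":-0.03,"wx":0,"wy":0,"wz":0},
    {"claw":0.045,"dx":0,"dy":0,"dz":-0.03,"wx":0,"wy":0,"wz":0},
    {"claw":0.045,"dx":0.0415,"dy":-0.0027,"dz":0,"wx":0,"wy":0,"wz":0},
    {"claw":0.045,"dx":0.0415,"dy":-0.0027,"dz":0,"wx":0,"wy":0,"wz":0},
    {"claw":0.045,"dx":0.0415,"dy":-0.0027,"dz":0,"wx":0,"wy":0,"wz":0},
    {"claw":0.045,"dx":0.0415,"dy":-0.0027,"dz":0,"wx":0,"wy":0,"wz":0},
    {"claw":0.045,"dx":0.0415,"dy":-0.0027,"dz":0,"wx":0,"wy":0,"wz":0},
    {"claw":0.045,"dx":0.0415,"dy":-0.0027,"dz":0,"wx":0,"wy":0,"wz":0},
    {"claw":0.045,"dx":0.0415,"dy":-0.0027,"dz":0,"wx":0,"wy":0,"wz":0},
    {"claw":0.045,"dx":0,"dy":0,"dz":0,"wx":0,"wy":0,"wz":-6.4},
    {"claw":0.045,"dx":0,"dy":0,"dz":0,"wx":0,"wy":0,"wz":0},
    {"claw":0.045,"dx":0,"dy":0,"dz":0,"wx":0,"wy":0,"wz":0}
  ]
}}

```text
t: 21.0
eef_pos: [0.525, 0.2805, 0.2123]
tool_rot: [0.0, 0.705, 0.709, -0.0]
contact_force: [-0.0, 0.6, -0.5]
gripper_width: 0.525
grasp_force: 0.0
```

```bash
python3 - <<'E'
from h import *
goto(.5247,.2815,.132,.6)
p,W=cloud("scene");z=W[...,2];x,y=W[...,0],W[...,1]
r=(y>-.2)&(y<.4)&(x>.35)&(x<.75)
blobs(W,(z>.093)&(z<.108)&r,100)
E
```

```text
t 21.0 pos [0.525  0.2805 0.2123] yaw 0.38 tilt [-0. -0. -1.] claw 0.0448 grip 0.0 F [-0.03  0.62 -0.53]
shift [ 0.0011 -0.0003  0.0803] wz -0.22
[263 155] [ 0.5141 -0.009 ] [0.0939 0.096 ] 84.4 0.096 752
[313 165] [0.5382 0.1183] [0.0928 0.0941] 83.6 0.0961 829
[388 176] [0.5235 0.282 ] [0.0974 0.0917] 0.4 0.0959 884
```

{"method": "drive_tool", "body": {
  "increments": [
    {"claw":0.045,"dx":0.001,"dy":0,"dz":0.025,"wx":0,"wy":0,"wz":0},
    {"claw":0.045,"dx":0,"dy":0,"dz":0.025,"wx":0,"wy":0,"wz":0},
    {"claw":0.045,"dx":0,"dy":0,"dz":0.015,"wx":0,"wy":0,"wz":0},
    {"claw":0.045,"dx":0,"dy":0,"dz":0.01,"wx":0,"wy":0,"wz":0},
    {"claw":0.045,"dx":0,"dy":0,"dz":0.005,"wx":0,"wy":0,"wz":0},
    {"claw":0.045,"dx":0,"dy":0,"dz":0,"wx":0,"wy":0,"wz":0},
    {"claw":0.0,"dx":0,"dy":0,"dz":0,"wx":0,"wy":0,"wz":0},
    {"claw":0.0,"dx":0,"dy":0,"dz":0,"wx":0,"wy":0,"wz":0},
    {"claw":0.0,"dx":0,"dy":0,"dz":0,"wx":0,"wy":0,"wz":0},
    {"claw":0.0,"dx":0,"dy":0,"dz":0,"wx":0,"wy":0,"wz":0},
    {"claw":0.0,"dx":0,"dy":0,"dz":0,"wx":0,"wy":0,"wz":0}
  ],
  "newtons": 80
}}

```text
t: 22.42
eef_pos: [0.5249, 0.2825, 0.1331]
tool_rot: [-0.0, 0.704, 0.711, 0.0]
contact_force: [-1.5, -0.7, 5.6]
gripper_width: 0.17
grasp_force: 79.4
```

{"method": "drive_tool", "body": {
  "increments": [
    {"claw":0.0,"dx":0,"dy":0,"dz":-0.005,"wx":0,"wy":0,"wz":0},
    {"claw":0.0,"dx":0,"dy":0,"dz":-0.01,"wx":0,"wy":0,"wz":0},
    {"claw":0.0,"dx":0,"dy":0,"dz":-0.015,"wx":0,"wy":0,"wz":0},
    {"claw":0.0,"dx":0,"dy":0,"dz":-0.02,"wx":0,"wy":0,"wz":0},
    {"claw":0.0,"dx":0,"dy":0,"dz":-0.02,"wx":0,"wy":0,"wz":0},
    {"claw":0.0,"dx":0,"dy":0,"dz":-0.02,"wx":0,"wy":0,"wz":0},
    {"claw":0.0,"dx":0,"dy":0,"dz":-0.02,"wx":0,"wy":0,"wz":0},
    {"claw":0.0,"dx":0,"dy":0,"dz":-0.02,"wx":0,"wy":0,"wz":0},
    {"claw":0.0,"dx":0,"dy":0,"dz":-0.02,"wx":0,"wy":0,"wz":0},
    {"claw":0.0,"dx":0,"dy":0,"dz":-0.015,"wx":0,"wy":0,"wz":0},
    {"claw":0.0,"dx":0,"dy":0,"dz":-0.005,"wx":0,"wy":0,"wz":0},
    {"claw":0.0,"dx":0,"dy":0,"dz":0,"wx":0,"wy":0,"wz":0},
    {"claw":0.0,"dx":0,"dy":0,"dz":0,"wx":0,"wy":0,"wz":0}
  ]
}}

```text
t: 24.05
eef_pos: [0.5243, 0.2821, 0.3014]
tool_rot: [-0.0, 0.704, 0.711, -0.001]
contact_force: [-0.8, 0.6, -8.2]
gripper_width: 0.17
grasp_force: 78.4
```

```bash
python3 - <<'E'
from h import *
goto(.4438,-.317,.303,7.2)
p,W=cloud("scene");z=W[...,2];x,y=W[...,0],W[...,1]
r=(y>-.2)&(y<.4)&(x>.35)&(x<.75)
blobs(W,(z>.25)&(z<.28)&r&(p[...,0]>1.8*p[...,2]),100)
E
```

```text
t 24.05 pos [0.5243 0.2821 0.3014] yaw 0.58 tilt [-0.001 -0.001 -1.   ] claw 0.0145 grip 78.4 F [-0.85  0.57 -8.2 ]
shift [-0.5983 -0.0866 -0.0009] wz -6.62
[400 116] [0.5244 0.2807] [0.0969 0.09  ] 0.7 0.2639 977
```

{"method": "drive_tool", "body": {
  "increments": [
    {"claw":0.0,"dx":-0.01,"dy":-0.0043,"dz":0,"wx":0,"wy":0,"wz":0},
    {"claw":0.0,"dx":-0.02,"dy":-0.0043,"dz":0,"wx":0,"wy":0,"wz":0},
    {"claw":0.0,"dx":-0.0325,"dy":-0.0043,"dz":0,"wx":0,"wy":0,"wz":0},
    {"claw":0.0,"dx":-0.0325,"dy":-0.0043,"dz":0,"wx":0,"wy":0,"wz":0},
    {"claw":0.0,"dx":-0.0325,"dy":-0.0043,"dz":0,"wx":0,"wy":0,"wz":0},
    {"claw":0.0,"dx":-0.0325,"dy":-0.0043,"dz":0,"wx":0,"wy":0,"wz":0},
    {"claw":0.0,"dx":-0.0325,"dy":-0.0043,"dz":0,"wx":0,"wy":0,"wz":0},
    {"claw":0.0,"dx":-0.0325,"dy":-0.0043,"dz":0,"wx":0,"wy":0,"wz":0},
    {"claw":0.0,"dx":-0.0325,"dy":-0.0043,"dz":0,"wx":0,"wy":0,"wz":0},
    {"claw":0.0,"dx":-0.0325,"dy":-0.0043,"dz":0,"wx":0,"wy":0,"wz":0},
    {"claw":0.0,"dx":-0.0325,"dy":-0.0043,"dz":0,"wx":0,"wy":0,"wz":0},
    {"claw":0.0,"dx":-0.0325,"dy":-0.0043,"dz":0,"wx":0,"wy":0,"wz":0},
    {"claw":0.0,"dx":-0.0325,"dy":-0.0043,"dz":0,"wx":0,"wy":0,"wz":0},
    {"claw":0.0,"dx":-0.0325,"dy":-0.0043,"dz":0,"wx":0,"wy":0,"wz":0},
    {"claw":0.0,"dx":-0.0325,"dy":-0.0043,"dz":0,"wx":0,"wy":0,"wz":0},
    {"claw":0.0,"dx":-0.0325,"dy":-0.0043,"dz":0,"wx":0,"wy":0,"wz":0},
    {"claw":0.0,"dx":-0.0325,"dy":-0.0043,"dz":0,"wx":0,"wy":0,"wz":0},
    {"claw":0.0,"dx":-0.0325,"dy":-0.0043,"dz":0,"wx":0,"wy":0,"wz":0},
    {"claw":0.0,"dx":-0.028,"dy":-0.0043,"dz":0,"wx":0,"wy":0,"wz":0},
    {"claw":0.0,"dx":-0.02,"dy":-0.0043,"dz":0,"wx":0,"wy":0,"wz":0}
  ]
}}

```text
t: 26.6
eef_pos: [0.4425, -0.3188, 0.3025]
tool_rot: [0.0, 0.705, 0.71, 0.0]
contact_force: [0.3, 0.2, -7.6]
gripper_width: 0.171
grasp_force: 78.4
```

{"method": "drive_tool", "body": {
  "increments": [
    {"claw":0.0,"dx":0,"dy":0,"dz":0,"wx":0,"wy":0,"wz":-3.3},
    {"claw":0.0,"dx":0,"dy":0,"dz":0,"wx":0,"wy":0,"wz":-3.3},
    {"claw":0.0,"dx":0,"dy":0,"dz":0,"wx":0,"wy":0,"wz":0},
    {"claw":0.0,"dx":0,"dy":0,"dz":0,"wx":0,"wy":0,"wz":0},
    {"claw":0.0,"dx":0,"dy":0,"dz":0,"wx":0,"wy":0,"wz":0}
  ]
}}

```text
t: 27.22
eef_pos: [0.4445, -0.3165, 0.3023]
tool_rot: [-0.0, 0.662, 0.75, 0.0]
contact_force: [0.1, -0.2, -8.3]
gripper_width: 0.168
grasp_force: 78.4
```

```bash
python3 - <<'E'
from h import *
goto(.4438,-.317,.132,7.2)
p,W=cloud("scene");z=W[...,2];x,y=W[...,0],W[...,1]
cv2.imwrite("pics/s3.png",cv2.resize(p[0:220,50:330,::-1],None,fx=2.5,fy=2.5))
r=(y<-.2)&(y>-.45)&(x>.35)&(x<.75)
blobs(W,(z>.25)&(z<.275)&r&(p[...,0]>1.8*p[...,2]),100);blobs(W,(z>.035)&(z<.05)&r,60)
b=r&(z>.06)&(z<.155);blobs(W,b,60)
E
```

```text
t 27.23 pos [ 0.4445 -0.3165  0.3023] yaw 7.14 tilt [ 0.  0. -1.] claw 0.0143 grip 78.4 F [ 0.15 -0.21 -8.35]
shift [-0.0004 -0.0008  0.1703] wz -0.06
[149  58] [ 0.4444 -0.316 ] [0.098  0.0914] 7.9 0.2653 649
[137 125] [ 0.5043 -0.3079] [0.2587 0.1278] 6.8 0.0428 799
[158 167] [ 0.5719 -0.2951] [0.0294 0.06  ] 31.1 0.0417 123
[155 134] [ 0.5684 -0.2966] [0.0417 0.0603] 32.7 0.1044 737
```

View pics/s3.png

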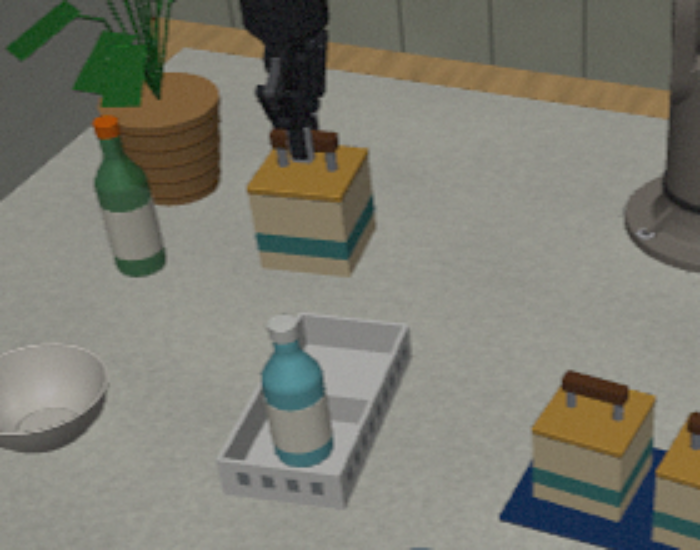

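The full tin hangs upright over the empty bay: tin at crop (310,210), bay at (350,365). It is aligned within 1 mm, and the bottle at (297,400) is clear. Lowering.

{"method": "drive_tool", "body": {
  "increments": [
    {"claw":0.0,"dx":0,"dy":0,"dz":0.01,"wx":0,"wy":0,"wz":0},
    {"claw":0.0,"dx":0,"dy":0,"dz":0.02,"wx":0,"wy":0,"wz":0},
    {"claw":0.0,"dx":0,"dy":0,"dz":0.02,"wx":0,"wy":0,"wz":0},
    {"claw":0.0,"dx":0,"dy":0,"dz":0.02,"wx":0,"wy":0,"wz":0},
    {"claw":0.0,"dx":0,"dy":0,"dz":0.02,"wx":0,"wy":0,"wz":0},
    {"claw":0.0,"dx":0,"dy":0,"dz":0.015,"wx":0,"wy":0,"wz":0},
    {"claw":0.0,"dx":0,"dy":0,"dz":0.015,"wx":0,"wy":0,"wz":0},
    {"claw":0.0,"dx":0,"dy":0,"dz":0.01,"wx":0,"wy":0,"wz":0},
    {"claw":0.0,"dx":0,"dy":0,"dz":0.01,"wx":0,"wy":0,"wz":0},
    {"claw":0.0,"dx":0,"dy":0,"dz":0.01,"wx":0,"wy":0,"wz":0},
    {"claw":0.0,"dx":0,"dy":0,"dz":0.01,"wx":0,"wy":0,"wz":0},
    {"claw":0.0,"dx":0,"dy":0,"dz":0.005,"wx":0,"wy":0,"wz":0},
    {"claw":0.0,"dx":0,"dy":0,"dz":0.003,"wx":0,"wy":0,"wz":0},
    {"claw":0.0,"dx":0,"dy":0,"dz":0.001,"wx":0,"wy":0,"wz":0},
    {"claw":0.0,"dx":0,"dy":0,"dz":0,"wx":0,"wy":0,"wz":0},
    {"claw":0.0,"dx":0,"dy":0,"dz":0,"wx":0,"wy":0,"wz":0}
  ]
}}

```text
t: 29.28
eef_pos: [0.445, -0.3166, 0.1335]
tool_rot: [0.0, 0.661, 0.75, 0.0]
contact_force: [1.0, -0.2, -8.6]
gripper_width: 0.173
grasp_force: 78.3
```

{"method": "drive_tool", "body": {
  "increments": [
    {"claw":0.0,"dx":0,"dy":0,"dz":0.001,"wx":0,"wy":0,"wz":0},
    {"claw":0.0,"dx":0,"dy":0,"dz":0.001,"wx":0,"wy":0,"wz":0},
    {"claw":0.0,"dx":0,"dy":0,"dz":0,"wx":0,"wy":0,"wz":0},
    {"claw":0.0,"dx":0,"dy":0,"dz":0,"wx":0,"wy":0,"wz":0}
  ]
}}

```text
t: 29.78
eef_pos: [0.4449, -0.3166, 0.1321]
tool_rot: [0.0, 0.662, 0.75, 0.0]
contact_force: [-4.3, 3.2, 6.0]
gripper_width: 0.17
grasp_force: 80.2
```

The tin is seated, with contact at +6 N and the height as expected. Releasing and rising.

{"method": "drive_tool", "body": {
  "increments": [
    {"claw":0.045,"dx":0,"dy":0,"dz":0,"wx":0,"wy":0,"wz":0},
    {"claw":0.045,"dx":0,"dy":0,"dz":0,"wx":0,"wy":0,"wz":0},
    {"claw":0.045,"dx":0,"dy":0,"dz":0,"wx":0,"wy":0,"wz":0},
    {"claw":0.045,"dx":0,"dy":0,"dz":-0.01,"wx":0,"wy":0,"wz":0},
    {"claw":0.045,"dx":0,"dy":0,"dz":-0.02,"wx":0,"wy":0,"wz":0},
    {"claw":0.045,"dx":0,"dy":0,"dz":-0.03,"wx":0,"wy":0,"wz":0},
    {"claw":0.045,"dx":0,"dy":0,"dz":-0.03,"wx":0,"wy":0,"wz":0},
    {"claw":0.045,"dx":0,"dy":0,"dz":-0.03,"wx":0,"wy":0,"wz":0},
    {"claw":0.045,"dx":0,"dy":0,"dz":-0.02,"wx":0,"wy":0,"wz":0},
    {"claw":0.045,"dx":0,"dy":0,"dz":0,"wx":0,"wy":0,"wz":0},
    {"claw":0.045,"dx":0,"dy":0,"dz":0,"wx":0,"wy":0,"wz":0}
  ]
}}

```text
t: 31.15
eef_pos: [0.4445, -0.3162, 0.2708]
tool_rot: [-0.0, 0.661, 0.75, 0.0]
contact_force: [-0.1, -0.1, -0.4]
gripper_width: 0.53
grasp_force: 0.0
```

```bash
python3 - <<'E'
from h import *
goto(.4438,-.317,.132,7.2)
p,W=cloud("scene");z=W[...,2];x,y=W[...,0],W[...,1]
cv2.imwrite("pics/s4.png",p[:,:,::-1])
r=(y<.4)&(y>-.45)&(x>.35)&(x<.75)
blobs(W,(z>.09)&(z<.108)&r&(p[...,0]>1.8*p[...,2]),100)
E
```

```text
t 31.15 pos [ 0.4445 -0.3162  0.2708] yaw 7.18 tilt [-0.  0. -1.] claw 0.0452 grip 0.0 F [-0.06 -0.08 -0.44]
shift [-0.0008 -0.0008  0.1388] wz -0.02
[165 117] [ 0.4451 -0.3156] [0.0977 0.0932] 8.8 0.0952 525
[263 155] [ 0.5135 -0.0091] [0.0934 0.0955] 84.5 0.0959 761
[313 166] [0.5399 0.1176] [0.0917 0.0949] 83.9 0.0959 829
```

View pics/s4.png

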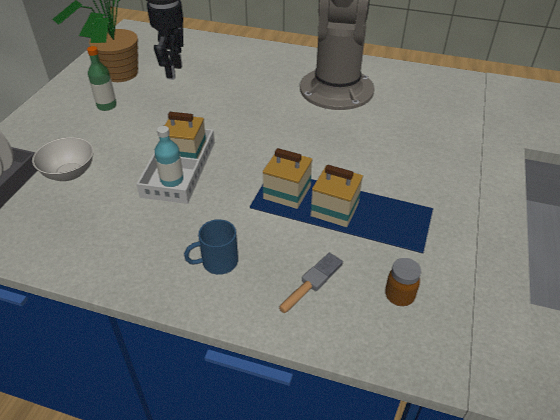

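The full tin stands level in the bay at (184,135). The other two stand on the mat, the bystanders have not moved, and the gripper is clear at (168,50).

```bash
python3 -c "
from station import *
print(hand_in())"
```

```text
the job is handed in; nothing more can be done
None
```

The left tin was the full one (about 8 N, against about 2.5–2.8 N for the other two); it now stands upright in the empty bay, the other two are back where they stood, nothing else moved, and the job is handed in (no verdict was returned).

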